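Unlock the knife block and hold out the honing steel

ROBOT

A 7-joint arm with a two-finger parallel gripper is mounted at the origin on a cart in front of the work surface, level with it; the furniture and walls round the work are solid. World frame = base frame: x ahead of the robot, y to its left, z up, the work surface at z = 0. Lengths are in m, angles in rad, forces in N, time in s.
With the tool pointing down it reaches from about 0.35 to 0.9 m from the base axis. Payload 19.9 kg.
Tool frame: the origin (TCP) lies on the centre line of the jaws, within the pads' length; the fingertips stand 14 mm ahead of it and the grasp point (between the pads) lies 5 mm behind it; z points along the fingers, y is the line along which they close (so a half turn about z gives the same grasp; the last joint's range is limited). The gripper opens to 94 mm and grips with 3 to 60 N. Pads are 16 mm wide; open, the fingers measure 119 mm over their backs; the gripper's body (75 mm by 177 mm) begins 78 mm behind the grasp point.
Start: joints at [-1.325, 0.417, -0.01, 1.614, 0.005, 1.111, -0.053], TCP at [0.177, 0.599, 0.219] pointing down, gripper open.
Joint ranges: [-2.81, 2.81], [-0.39, 2.02], [-1.27, 1.25], [0.06, 2.57], [-1.19, 4.33], [0.19, 2], [-2.82, 2.82]. Speed limits (rad/s): [1.89, 1.89, 2.39, 2.39, 3.01, 3.01, 3.01].

INTERFACE

Orientations are given as a unit quaternion [x, y, z, w].
In Python, from workcell import bot gives the robot as it stands.
- The arm moves only by the tool nudge_tcp, called by a JSON object that holds its "op" and its "data". Schema: {"type":"object","properties":{"steps":{"type":"array","items":{"type":"array","items":{"type":"number"},"minItems":4,"maxItems":4},"minItems":1,"maxItems":5},"jaw":{"type":"number"},"grip_force":{"type":"number"},"only":{"type":"string"},"quiet":{"type":"boolean"},"lines":{"type":"string"}},"required":["steps"],"additionalProperties":false}. steps is a list of rows, 1 to 5 of them, each of 4 numbers: dx, dy, dz in m, then a turn about the tool's z in rad; each row shifts and turns the commanded pose from where the row before left it, along the tool's axes as they then stand; what a row does not reach is not made up. A row lasts 1/8 s, in which the tool goes at most 0.0625 m and 0.188 rad, less where a joint would pass 70% of its speed; a pose out of reach is approached as far as the arm can. jaw is the opening from 0.0 (shut) to 1.0 (fully open), set as the call begins (left out keeps the last). The fingers move at their own pace and stop on an object; grip_force is the grip in N (left out, the last holds). Time passes only in rows, so rows that do not move let the fingers close. The tool returns the time, the measured TCP pose, the force, the opening and the grip force at its end. only (a regular expression) keeps the lines of the reply that match it, lines (a string "A,B") keeps lines A to B, and quiet returns only ok. Input that does not fit is refused with a message, and nothing moves.
- bot.get_state(): the state, without advancing time (a new reading comes with each control period).
- bot.read_camera(name): name is "scene" or "side" or "wrist"; returns the picture (480x640x3 uint8, blue, green, red); there is no depth.
- bot.get_calibration(name): a dict with "fx", "fy", "cx", "cy" (pixels), "k1" (the pictures are not rectified: a ray, as slopes to the right and down, at radius r is drawn at 1 + k1 r^2 times it, then the intrinsics apply), "camera_from_world" (4x4, takes a point from world to camera coordinates); the wrist camera has in their place "T_tool_cam" (4x4, takes a point from camera to tool coordinates, whose origin is the TCP and whose axes are the flange's). Camera axes: x right, y up, looking along -z (the intrinsics and any distortion apply to the point x, -y, -z); pixel columns grow to the right and rows downward; lengths in m; the calibration is good to about 2 mm. A picture is of the moment at which its call begins: read the wrist's pose just before it. get_calibration takes no time and is no camera call.
- bot.close_job(): hands the job in; it is judged then, once.
The state is a dict: "time": time; "joint_positions": joint angles; "dq": joint speeds; "tau": joint torques, N m; "eef_pos": TCP position; "tcp_rot": TCP orientation; "wrist_force": force on the tool from outside, world axes, zero at the start; "torque": the same for the moment, N m; "grip_width": opening from 0.0 (shut) to 1.0 (fully open); "grasp_force": force on a finger pad.
Only numpy, scipy, OpenCV 4.12 (cv2) and the standard library are available. Lean on these libraries where they do the work, as an engineer would, in place of code of your own. Each camera call takes 0.05 s, during which the arm holds its last target. There are 200 camera calls.

TASK

The cook wants to hone the knife lying on the cutting board: unlock the knife block by sliding its lock bar, by the red grip, all the way to the open end, then draw the honing steel (round black handle with a wire ring) out of its slot. Turn the steel level and hold it out still, its rod above the cutting board and at least 15 cm above the counter. Finish while holding it there in the gripper with nothing else touching it; leave the bar open, and the small knife in the block and the knife on the board where they are.

Things in the scene. Friction and masses are not known exactly. Their poses are not given: they have to be found in the camera images.
- block: Dark wood knife block, fixed, 176 mm wide (y), 175 mm high. Its slotted top face slopes at 45 degrees, looking up and to the robot; face centre at (0, 0, 0.145). Origin on the counter below that; z up, y along the slots: y = -0.064 honing steel, 0 paring knife, +0.064 empty. Things are drawn out along (-0.707, 0, 0.707) in the block's frame.
- lock_bar (a joint): Steel lock bar that slides in rails 8 to 12 mm above the block's face. 0 = locked (starts up to 6 mm off), 0.032 m = open at its end stop; opens towards the block's -y, needs about 3 N, stays where left. Keyhole slots hold guards down: 22 mm wide where locked, 40 x 38 mm where a guard passes; the steel comes out only with the bar past about 0.028.
- lock_knob (a point): Centre of the red grip on the lock bar's end, at the block's +y side: 16 mm along the slide, 24 mm up the slope, 22 mm out of the bar, square to the sloping face. In the block's frame at (-0.016, y, 0.161), y = 0.124 locked to 0.092 open. The block's side ends at y = 0.088; the side of the grip away from the block is free, to push on.
- steel: Honing steel, 0.18 to 0.29 kg: rod 11 mm thick, 141 mm long; guard disc 30 mm wide, 5 mm thick; neck 18 mm thick; round black handle 25 mm thick, 16 to 128 mm above the origin; wire ring at the butt. Origin: centre of the guard's underside, on the block's face; z runs along it to the butt; y is the block's y while in the slot. Centre of mass 10 to 20 mm above the origin.
- steel_grip (a point): Point on the axis of the steel's handle, 55 mm above the guard's underside, a good place to grip. In the block the handle leans 45 degrees towards the robot; 42 mm free between it and the paring knife's handle.
- steel_mid (a point): Middle of the steel's rod, on its axis 70 mm below the guard's underside.
- steel_tip (a point): Free end of the steel's rod, 141.5 mm below the guard's underside. It leaves the block's hole (15 mm wide, square to the face) after 142 mm of draw and the lock bar after 155 mm.
- steel_seat (a point): Centre of the steel's slot in the block's face: the steel's origin lies here, good to 2 mm, while it is fully in. Fixed to the block.
- paring_knife: Small knife in the block's middle slot, stays there: black riveted handle 22 x 16 mm thick, 16 to 108 mm above its origin. Origin at the underside of its bolster, on the block's face; z runs to the butt.
- utility_knife: Knife lying flat on the cutting board, stays there: 255 mm long, 16 mm high, black riveted handle. Origin under its bolster, x towards the blade's point.
- board: Light wooden cutting board, fixed, 280 mm (x) by 190 mm (y), 18 mm thick. Origin: centre of its underside; z up.

How it is judged:
By the outcome, as a careful person would: the job done as asked, in the order asked, and still so for the second after the job is handed in, while the arm keeps its last pose, push and grip.
It also fails if it takes over 45 s, if anything falls off the work surface, if the arm or the gripper's body presses on something with over 40 N, if the wrist force passes 120 N, or if a joint passes its speed limit or range.

## Working session

There is one attempt and no reset: what is moved stays moved. The work goes in short steps, Python scripts to look and compute and a tool call to move; the robot and the scene stay as the last step left them, time stands still between calls to the robot, and variables do not carry over. Pictures are saved under pics/ and viewed, at most 10 in all, crops included, and the job is handed in when it is done.

```bash
ls; mkdir -p pics
```

Run:
```python
from workcell import bot
import cv2
for n in("scene","side"):
    cv2.imwrite(f"pics/{n}0.png",bot.read_camera(n)); print(n,bot.get_calibration(n))
print(bot.get_calibration("wrist")); print(bot.get_state())
```

```text
pics
workcell.py
scene {'fx': 468.4114654535297, 'fy': 468.4114654535297, 'cx': 318.41532967925446, 'cy': 232.01553473580688, 'k1': -0.06642851478345878, 'camera_from_world': array([[ 0.76821554, -0.6399418 , -0.01787134, -0.52366551],
       [ 0.46084521,  0.53341174,  0.70929092, -0.35515508],
       [-0.44437212, -0.55312423,  0.7046893 , -0.70011324],
       [ 0.        ,  0.        ,  0.        ,  1.        ]])}
side {'fx': 452.46865864872365, 'fy': 452.46865864872365, 'cx': 323.32625153788814, 'cy': 232.09089723000596, 'k1': -0.043091082973397914, 'camera_from_world': array([[-0.97903193, -0.20353638, -0.00833202,  0.60908904],
       [ 0.06764473, -0.36341511,  0.92916826, -0.20318681],
       [-0.19214753,  0.90912177,  0.36956316, -0.7274571 ],
       [ 0.        ,  0.        ,  0.        ,  1.        ]])}
{'fx': 357.6187564395158, 'fy': 357.6187564395158, 'cx': 318.2985985481709, 'cy': 236.58351906147342, 'k1': -0.06983956664318218, 'T_tool_cam': array([[ 1.22397317e-03,  9.72467744e-01,  2.33034310e-01,
         6.77033419e-02],
       [ 9.99999183e-01, -1.1044836
[... 232 characters left out ...]
.1, 'joint_positions': array([-1.32451318,  0.41792698, -0.01028276,  1.61406508,  0.00471664,
        1.11073021, -0.0529768 ]), 'dq': array([ 0.00061293, -0.00115016,  0.00046024, -0.00461891, -0.00027795,
        0.00114571, -0.00056469]), 'tau': array([ 2.95027030e-04, -8.52572179e+01,  6.40214179e-01, -4.26691854e+01,
       -4.87719197e-02,  1.64324068e-02,  5.56037912e-05]), 'eef_pos': array([0.1773289 , 0.59899106, 0.21890057]), 'tcp_rot': array([ 1.43385690e-01,  9.89666731e-01, -5.52850091e-04, -2.50274641e-05]), 'wrist_force': array([0.69261691, 0.33623009, 0.13389002]), 'torque': array([ 0.04834589,  0.0747037 , -0.00869999]), 'grasp_force': 0.0, 'grip_width': 0.9976145023095986}
```

View pics/scene0.png

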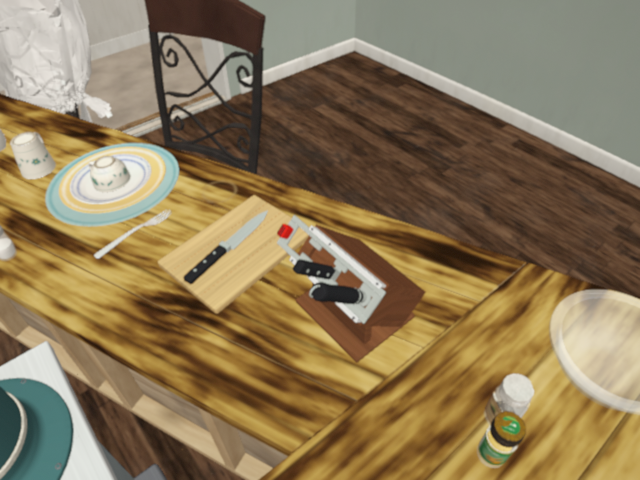

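View pics/side0.png

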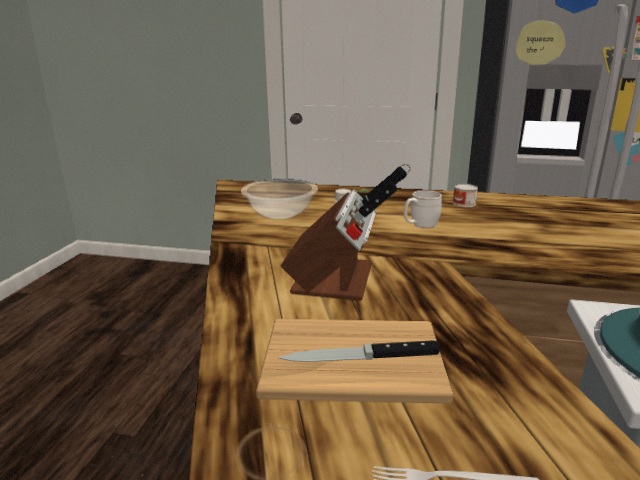

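The scene view shows the red grip at (285,231), the steel's handle from (312,291) to (360,295), the paring handle at (315,270) and the board's corners at about (161,263), (255,196), (312,238) and (217,311). The side view shows the grip at (353,231), the board in front of the block, and the steel hidden behind the paring knife.

Create h.py:
```python
import numpy as np, cv2
from workcell import bot
from scipy.spatial.transform import Rotation as R
def calib(n, st=None):
    c=bot.get_calibration(n)
    if n=="wrist":
        st=st or bot.get_state(); T=np.eye(4); T[:3,:3]=R.from_quat(st["tcp_rot"]).as_matrix(); T[:3,3]=st["eef_pos"]
        c["camera_from_world"]=np.linalg.inv(T@c["T_tool_cam"])
    return c
def proj(c,P):
    P=np.atleast_2d(P); M=c["camera_from_world"]; q=P@M[:3,:3].T+M[:3,3]
    s=np.stack([q[:,0],-q[:,1]],1)/-q[:,2:]; s=s*(1+c["k1"]*(s**2).sum(1,keepdims=True))
    return s*[c["fx"],c["fy"]]+[c["cx"],c["cy"]]
def ray(c,uv):
    d=(np.array(uv,float)-[c["cx"],c["cy"]])/[c["fx"],c["fy"]]; s=d.copy()
    for _ in range(20): s=d/(1+c["k1"]*(s**2).sum())
    M=c["camera_from_world"][:3]; v=M[:,:3].T@np.array([s[0],-s[1],-1]); return -M[:,:3].T@M[:,3], v/np.linalg.norm(v)
def onz(c,uv,z):
    o,v=ray(c,uv); return o+v*(z-o[2])/v[2]
def tri(rs):
    A=sum(np.eye(3)-np.outer(v,v) for o,v in rs); b=sum((np.eye(3)-np.outer(v,v))@o for o,v in rs); return np.linalg.solve(A,b)
```

Run:
```python
from h import *
s,d=calib("scene"),calib("side")
print("cams",ray(s,(0,0))[0],ray(d,(0,0))[0])
print("grip",tri([ray(s,(285,231)),ray(d,(353.5,231))]))
for p in[(161,263),(255,196),(312,238),(217,311)]: print("board",onz(s,p,.018))
a=cv2.imread("pics/scene0.png")[205:365,265:431]; b=cv2.imread("pics/side0.png")[150:310,270:426]
f=lambda i:cv2.resize(i,(400,600) if 0 else None,fx=2.4,fy=2.4,interpolation=cv2.INTER_CUBIC)
a=cv2.resize(cv2.imread("pics/scene0.png")[205:365,265:431],None,fx=3.6,fy=3.6,interpolation=cv2.INTER_CUBIC)
cv2.imwrite("pics/ca.png",a)
b=cv2.resize(b,None,fx=3.6,fy=3.6,interpolation=cv2.INTER_CUBIC); cv2.imwrite("pics/cb.png",b)
```

```text
cams [ 0.25484869 -0.53292116  0.73591198] [0.47028305 0.71147771 0.46271103]
grip [ 0.57399798 -0.04264236  0.16233431]
board [0.40250287 0.17383325 0.018     ]
board [0.67130315 0.22194902 0.018     ]
board [0.6854535  0.02557989 0.018     ]
board [ 0.42894536 -0.00653502  0.018     ]
```

View pics/ca.png

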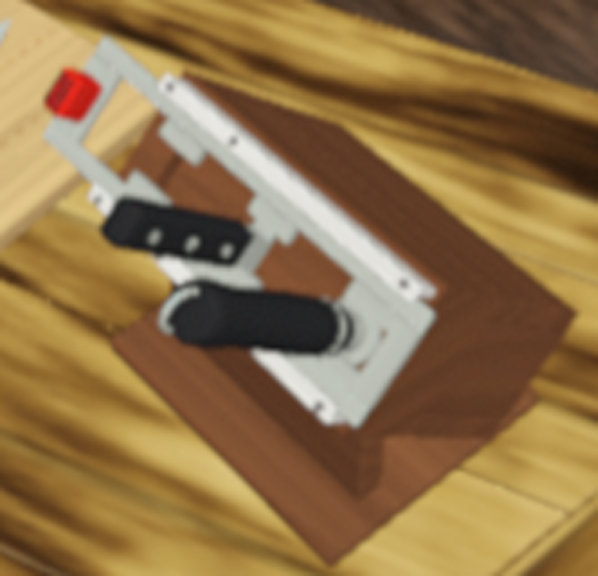

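View pics/cb.png

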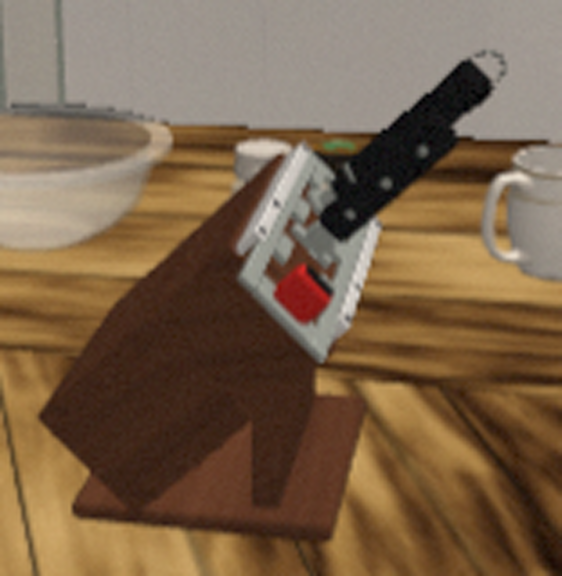

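The crops give these full-image features: grip at scene (285.3,231.4) and side (354.4,231.4), plus the butts and the face's top corners. I'll fit the block's pose to them.

Create fit.py:
```python
from h import *
from scipy.optimize import least_squares
s,d=calib("scene"),calib("side")
A=np.array([-.7071,0,.7071]); st=np.array([0,-.064,.145]); pk=np.array([0,0,.145])
S=lambda u,v:(265+u/3.6,205+v/3.6); D=lambda u,v:(270+u/3.6,150+v/3.6)
obs=[("gripS",s,None,S(73,95)),("gripD",d,None,D(304,293)),("stbuttS",s,st+.128*A,S(190,315)),("stbuttD",d,st+.128*A,D(478,76)),
("stlowS",s,st+.016*A,S(337,327)),("pkbuttS",s,pk+.108*A,S(116,221)),("pkbuttD",d,pk+.108*A,D(443,132)),("pklowS",s,pk+.016*A,S(247,246)),
("URs",s,np.array([.03,-.088,.175]),S(440,292)),("ULs",s,np.array([.03,.088,.175]),S(185,73)),("ULd",d,np.array([.03,.088,.175]),D(237,250)),("URd",d,np.array([.03,-.088,.175]),D(283,155))]
def W(p,q): c,t=np.cos(p[2]),np.sin(p[2]); return np.array([p[0]+c*q[0]-t*q[1],p[1]+t*q[0]+c*q[1],q[2]])
def res(p):
    return np.concatenate([proj(c,W(p,np.array([-.016,.124-p[3],.161]) if q is None else q))[0]-uv for n,c,q,uv in obs])
r=least_squares(res,[.6,-.15,0,0],loss="soft_l1")
p=r.x
if __name__=="__main__":
    print(p); 
    for o,e in zip(obs,res(p).reshape(-1,2)): print(o[0],e.round(1))
    print("seat",W(p,st),"grip55",W(p,st+.055*A),"knob",W(p,[-.016,.124-p[3],.161]))
```

```bash
python3 fit.py
```

```text
[ 0.58736803 -0.16399725 -0.00848975  0.00381303]
gripS [-0.6  0.9]
gripD [0.  0.1]
stbuttS [-0.2 -0.5]
stbuttD [ 0.8 -2.2]
stlowS [-0.2  1.6]
pkbuttS [ 0.2 -0.1]
pkbuttD [ 1.3 -3.4]
pklowS [-2.2 -0.3]
URs [ 2.4 -0.6]
ULs [ 0.2 -0.9]
ULd [-2.9 -2.7]
URd [-0.5 -2.5]
seat [ 0.5868247  -0.22799494  0.145     ] grip55 [ 0.5479356  -0.22766478  0.1838905 ] knob [ 0.57238896 -0.04367878  0.161     ]
```

The fit is consistent to 3 px: block at (0.587, -0.164) with yaw about -0.008, and knob near (0.572, -0.044, 0.161), which matches the triangulated grip. I'll rise, align the tool with the block, shut the fingers and travel to beside the knob.

{"op": "nudge_tcp", "data": {"steps": [[0, 0, -0.04, -0.14], [0, 0, -0.04, -0.14], [-0.033, -0.049, 0, 0], [-0.033, -0.049, 0, 0], [-0.033, -0.049, 0, 0]], "jaw": 0, "grip_force": 20}}

```text
time: 0.72
eef_pos: [0.276, 0.4497, 0.2992]
tcp_rot: [0.004, 1.0, -0.0, -0.0]
wrist_force: [1.8, 1.0, -0.3]
grip_width: 0.504
grasp_force: 0.0
```

{"op": "nudge_tcp", "data": {"steps": [[-0.033, -0.049, 0, 0], [-0.033, -0.049, 0, 0], [-0.033, -0.049, 0, 0], [-0.033, -0.049, 0, 0], [-0.033, -0.049, 0, 0]]}}

```text
time: 1.35
eef_pos: [0.439, 0.2034, 0.2995]
tcp_rot: [0.004, 1.0, 0.0, 0.0]
wrist_force: [0.8, 1.0, -0.1]
grip_width: 0.004
grasp_force: 0.0
```

Run:
```python
from h import *
s=calib("scene")
for p in[(0,300),(150,400),(270,470),(350,410),(520,265),(500,460),(420,350),(490,400)]: print(p,onz(s,p,0).round(3))
```

```text
(0, 300) [0.102 0.318 0.   ]
(150, 400) [ 0.251 -0.077  0.   ]
(270, 470) [ 0.341 -0.296  0.   ]
(350, 410) [ 0.495 -0.304  0.   ]
(520, 265) [ 0.975 -0.305  0.   ]
(500, 460) [ 0.614 -0.511  0.   ]
(420, 350) [ 0.665 -0.303  0.   ]
(490, 400) [ 0.682 -0.442  0.   ]
```

{"op": "nudge_tcp", "data": {"steps": [[-0.033, -0.048, 0, 0], [-0.033, -0.048, 0, 0], [-0.033, -0.048, 0, 0], [-0.033, -0.048, 0, 0], [0, 0, 0, 0]]}}

```text
time: 1.98
eef_pos: [0.5698, 0.008, 0.2989]
tcp_rot: [0.007, 1.0, -0.001, -0.0]
wrist_force: [0.2, 0.1, -0.6]
grip_width: 0.007
grasp_force: 0.0
```

Run:
```python
from h import *
import fit
c=calib("wrist"); im=bot.read_camera("wrist"); cv2.imwrite("pics/w1.png",im)
p=fit.p
for n,q in dict(knob=[-.016,.124-p[3],.161],stbutt=fit.st+.128*fit.A,pkbutt=fit.pk+.108*fit.A,seat=fit.st,pk=fit.pk,UR=[.03,-.088,.175],UL=[.03,.088,.175]).items():
    print(n,proj(c,fit.W(p,np.array(q)))[0].round(1))
```

```text
knob [257.3 234. ]
stbutt [-31.9 153. ]
pkbutt [ 68.8 169.8]
seat [ 71.3 247.2]
pk [134.7 247.2]
UR [ 31.7 287.5]
UL [220.2 289.3]
```

View pics/w1.png

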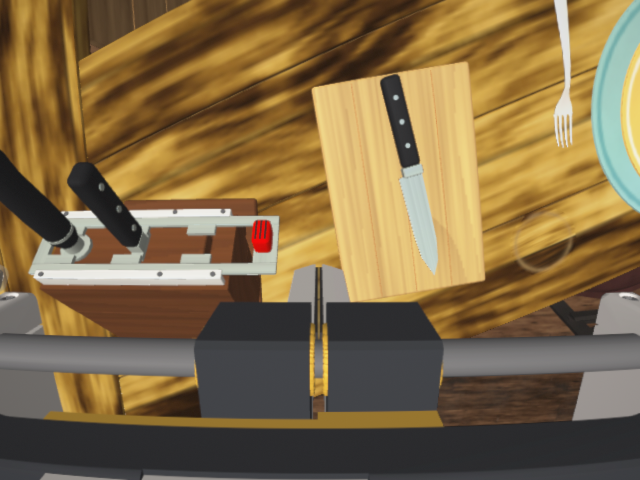

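The wrist view shows the knob at (262,236), within 5 px of the prediction, the guard at (75,243), and clear space on the grip's free side. I'll lower and push towards -y.

{"op": "nudge_tcp", "data": {"steps": [[0, 0, 0.045, 0], [0, 0, 0.045, 0], [0, 0, 0.042, 0], [0, 0, 0, 0]]}}

```text
time: 2.52
eef_pos: [0.5669, 0.0133, 0.1654]
tcp_rot: [0.003, 1.0, -0.0, -0.002]
wrist_force: [-0.3, 0.6, 1.2]
grip_width: 0.001
grasp_force: 0.0
```

{"op": "nudge_tcp", "data": {"steps": [[0, -0.015, 0, 0], [0, -0.01, 0, 0], [0, -0.01, 0, 0], [0, -0.01, 0, 0], [0, 0, 0, 0]]}}

```text
time: 3.15
eef_pos: [0.5685, -0.0338, 0.1677]
tcp_rot: [0.004, 1.0, -0.0, 0.0]
wrist_force: [-0.1, 0.1, 0.4]
grip_width: 0.004
grasp_force: 0.0
```

{"op": "nudge_tcp", "data": {"steps": [[0, -0.008, 0, 0], [0, -0.005, 0, 0], [0, 0, 0, 0]]}}

```text
time: 3.52
eef_pos: [0.5683, -0.0464, 0.1674]
tcp_rot: [0.004, 1.0, -0.0, -0.0]
wrist_force: [-0.1, 0.4, 0.6]
grip_width: 0.003
grasp_force: 0.0
```

{"op": "nudge_tcp", "data": {"steps": [[0, -0.004, 0, 0], [0, -0.003, 0, 0], [0, 0, 0, 0]]}}

```text
time: 3.9
eef_pos: [0.5682, -0.0483, 0.1674]
tcp_rot: [0.002, 1.0, 0.002, -0.001]
wrist_force: [-2.6, 23.6, 4.3]
grip_width: 0.006
grasp_force: 11.9
```

End stop reached: 24 N at y = -0.048, the predicted position. Backing off, rising, and going above the steel for a look.

{"op": "nudge_tcp", "data": {"steps": [[0, 0.03, 0, 0], [0, 0, -0.05, 0], [0, 0, -0.055, 0], [0, 0, -0.055, 0], [0.025, -0.05, 0, 0]], "jaw": 0.45}}

```text
time: 4.53
eef_pos: [0.5452, -0.0708, 0.3307]
tcp_rot: [0.001, 1.0, 0.0, 0.003]
wrist_force: [-0.1, -1.6, -0.3]
grip_width: 0.449
grasp_force: 0.0
```

{"op": "nudge_tcp", "data": {"steps": [[0.02, -0.055, 0, 0], [0, -0.055, 0, 0], [0, -0.048, 0, 0], [0, 0, 0, 0]]}}

```text
time: 5.03
eef_pos: [0.5207, -0.2343, 0.3274]
tcp_rot: [0.007, 1.0, -0.001, -0.0]
wrist_force: [0.0, -0.3, -0.9]
grip_width: 0.454
grasp_force: 0.0
```

Run:
```python
from h import *
import fit
c=calib("wrist"); im=bot.read_camera("wrist"); cv2.imwrite("pics/w2.png",im); np.save("c2.npy",c,allow_pickle=True)
p=fit.p
for n,q in dict(knob=[-.016,.092,.161],stbutt=fit.st+.128*fit.A,stlow=fit.st+.016*fit.A,pkbutt=fit.pk+.108*fit.A,seat=fit.st,pk=fit.pk).items():
    print(n,proj(c,fit.W(p,np.array(q)))[0].round(1))
```

```text
knob [480.6 273.1]
stbutt [325.3 211.4]
stlow [323.7 277. ]
pkbutt [407.  226.2]
seat [323.6 283.6]
pk [385.3 283.3]
```

View pics/w2.png

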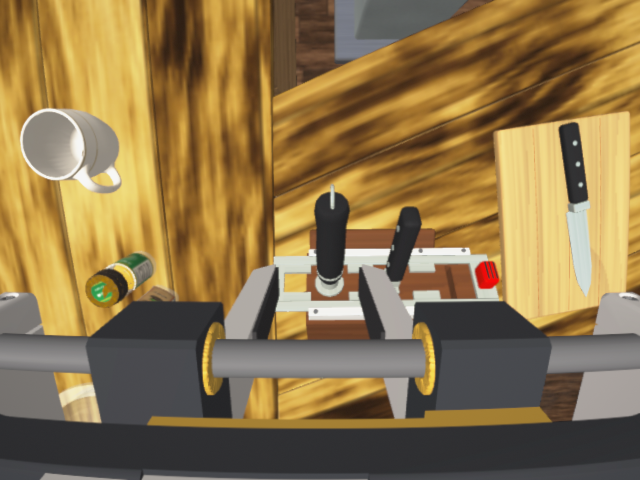

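The wrist view puts the steel's guard at (329,285), its butt at (332,208) and the open knob at (487,275). All are about 5 mm further +y than predicted, so the steel is at y ≈ -0.223. The jars lie left of the counter seam. Aligning and descending.

{"op": "nudge_tcp", "data": {"steps": [[-0.027, 0.011, 0, 0], [0, 0, 0.05, 0], [0, 0, 0.05, 0], [0, 0, 0.048, 0], [0, 0, 0, 0]]}}

```text
time: 5.7
eef_pos: [0.5477, -0.2179, 0.1771]
tcp_rot: [0.003, 1.0, 0.001, -0.003]
wrist_force: [-0.1, 0.4, 1.2]
grip_width: 0.449
grasp_force: 0.0
```

{"op": "nudge_tcp", "data": {"steps": [[0, 0, 0, 0], [0, 0, 0, 0], [0, 0, 0, 0], [0, 0, 0, 0]], "jaw": 0, "grip_force": 10}}

```text
time: 6.2
eef_pos: [0.5496, -0.2202, 0.1811]
tcp_rot: [0.004, 1.0, -0.0, 0.001]
wrist_force: [-1.2, -1.9, 8.9]
grip_width: 0.269
grasp_force: 10.0
```

{"op": "nudge_tcp", "data": {"steps": [[0, 0, 0, 0], [0, 0, 0, 0]], "jaw": 0, "grip_force": 45}}

```text
time: 6.45
eef_pos: [0.5497, -0.2206, 0.1811]
tcp_rot: [0.004, 1.0, -0.001, 0.001]
wrist_force: [-0.5, -2.5, 8.2]
grip_width: 0.264
grasp_force: 44.5
```

Run:
```python
from h import *
print(bot.get_state()['eef_pos'])
```

```text
[ 0.54966593 -0.2205785   0.18114992]
```

Holding 25 mm, which is the handle. Drawing out along 45°.

{"op": "nudge_tcp", "data": {"steps": [[0.007, 0, -0.007, 0], [0.01, 0, -0.01, 0], [0.012, 0, -0.012, 0]], "jaw": 0, "grip_force": 50}}

```text
time: 6.82
eef_pos: [0.5193, -0.2193, 0.2093]
tcp_rot: [0.004, 1.0, 0.0, -0.0]
wrist_force: [0.4, 0.4, -1.2]
grip_width: 0.26
grasp_force: 49.4
```

{"op": "nudge_tcp", "data": {"steps": [[0.012, 0, -0.012, 0], [0.012, 0, -0.012, 0], [0.012, 0, -0.012, 0], [0, 0, 0, 0]]}}

```text
time: 7.32
eef_pos: [0.4836, -0.2193, 0.2456]
tcp_rot: [0.004, 1.0, 0.0, 0.001]
wrist_force: [-0.9, 0.3, -1.4]
grip_width: 0.257
grasp_force: 49.4
```

{"op": "nudge_tcp", "data": {"steps": [[0.013, 0, -0.013, 0], [0.013, 0, -0.013, 0], [0.013, 0, -0.013, 0], [0.013, 0, -0.013, 0], [0.013, 0, -0.013, 0]]}}

```text
time: 7.95
eef_pos: [0.4189, -0.2185, 0.3097]
tcp_rot: [0.004, 1.0, -0.0, -0.0]
wrist_force: [-0.3, -0.2, -1.4]
grip_width: 0.257
grasp_force: 49.4
```

{"op": "nudge_tcp", "data": {"steps": [[0.013, 0, -0.013, 0], [0, 0, -0.02, 0], [0, 0, 0, 0]]}}

```text
time: 8.32
eef_pos: [0.4067, -0.2186, 0.3432]
tcp_rot: [0.004, 1.0, -0.0, 0.001]
wrist_force: [0.2, -0.3, -2.3]
grip_width: 0.259
grasp_force: 49.4
```

Run:
```python
from h import *
a=bot.read_camera("scene")[150:450,180:580]; b=bot.read_camera("side")[60:360,180:580]
cv2.imwrite("pics/s3.png",cv2.resize(np.vstack([a,b]),None,fx=1,fy=1))
```

```text
(no output)
```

View pics/s3.png

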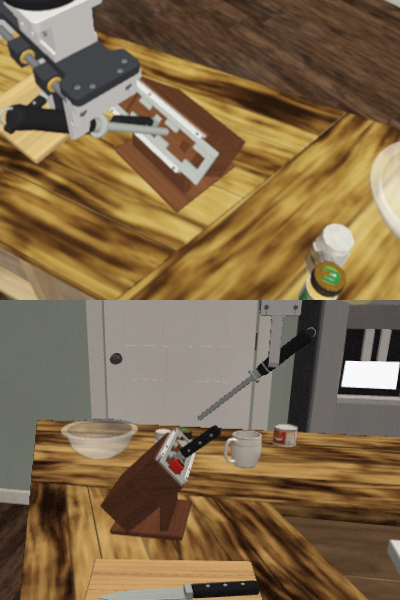

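The steel is fully out at 45° with the tip clear of the bar, and the bar is still open. The tool only turns about vertical, so I'll lay the steel down on free counter beside the block and re-grip it level. First I'll check that space.

Run:
```python
from h import *
c=np.load("c2.npy",allow_pickle=True).item()
for n,p,z in[("edgecorner",(275,95),0),("edge2",(450,15),0),("mug rim R",(118,150),.08),("mug base/handle",(120,185),.04),("jar cap top",(85,290),.09),("jar R base",(152,262),.0),("pepper?",(175,292),0.0),("baseL",(310,235),.015),("blockL",(308,340),.1),("boardNL",(495,130),.018),("boardFL",(505,318),.018),("boardNR",(628,112),.018),("kn handle",(568,125),.03),("kn tip",(590,293),.02)]: print(n,onz(c,p,z).round(3))
```

```text
edgecorner [ 0.38  -0.288  0.   ]
edge2 [ 0.282 -0.062  0.   ]
mug rim R [ 0.447 -0.463  0.08 ]
mug base/handle [ 0.49  -0.488  0.04 ]
jar cap top [ 0.615 -0.525  0.09 ]
jar R base [ 0.607 -0.478  0.   ]
pepper? [ 0.654 -0.448  0.   ]
baseL [ 0.565 -0.245  0.015]
blockL [ 0.677 -0.247  0.1  ]
boardNL [ 0.427 -0.001  0.018]
boardFL [0.694 0.042 0.018]
boardNR [0.399 0.186 0.018]
kn handle [0.42  0.091 0.03 ]
kn tip [0.657 0.169 0.02 ]
```

{"op": "nudge_tcp", "data": {"steps": [[0, -0.04, 0, 0], [0, -0.045, 0, 0], [-0.02, -0.036, 0, 0], [-0.043, 0, 0.02, 0], [0, 0, 0.05, 0]]}}

```text
time: 9.05
eef_pos: [0.4709, -0.34, 0.2707]
tcp_rot: [0.003, 1.0, -0.001, 0.0]
wrist_force: [-0.6, 0.1, -3.4]
grip_width: 0.258
grasp_force: 49.4
```

{"op": "nudge_tcp", "data": {"steps": [[0, 0, 0.05, 0], [0, 0, 0.04, 0], [0, 0, 0.01, 0], [0, 0, 0, 0]]}}

```text
time: 9.55
eef_pos: [0.4681, -0.3402, 0.1726]
tcp_rot: [0.004, 1.0, -0.0, -0.0]
wrist_force: [0.8, -0.2, -1.6]
grip_width: 0.261
grasp_force: 49.4
```

{"op": "nudge_tcp", "data": {"steps": [[0, 0, 0.015, 0], [0, 0, 0.015, 0], [0, 0, 0.01, 0], [0, 0, 0, 0]], "grip_force": 25}}

```text
time: 10.05
eef_pos: [0.4678, -0.3399, 0.1318]
tcp_rot: [0.004, 1.0, 0.0, -0.0]
wrist_force: [0.1, 0.4, -0.9]
grip_width: 0.262
grasp_force: 24.9
```

{"op": "nudge_tcp", "data": {"steps": [[0, 0, 0.01, 0], [0, 0, 0.01, 0], [0, 0, 0, 0]], "grip_force": 12}}

```text
time: 10.42
eef_pos: [0.4679, -0.3398, 0.1117]
tcp_rot: [0.004, 1.0, 0.0, -0.0]
wrist_force: [0.7, 0.5, -1.5]
grip_width: 0.263
grasp_force: 12.0
```

{"op": "nudge_tcp", "data": {"steps": [[0, 0, 0.015, 0], [0, 0, 0.015, 0], [0, 0, 0, 0]]}}

```text
time: 10.8
eef_pos: [0.4675, -0.3396, 0.081]
tcp_rot: [0.004, 1.0, 0.0, -0.001]
wrist_force: [0.5, -0.3, -1.0]
grip_width: 0.266
grasp_force: 12.0
```

Run:
```python
from h import *
a=bot.read_camera("scene")[240:480,240:640]; b=bot.read_camera("side")[100:340,150:550]
cv2.imwrite("pics/s4.png",np.vstack([a,b]))
```

```text
(no output)
```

View pics/s4.png

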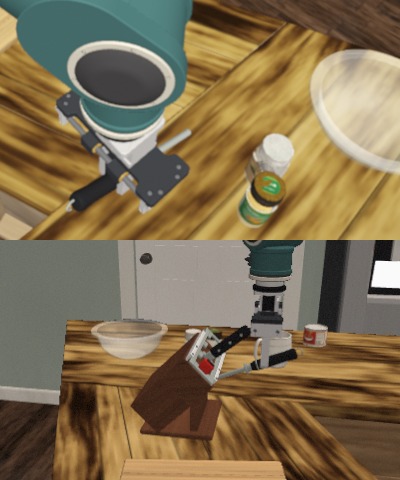

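The steel pivots nicely on its tip and is now about 20° from level, parallel to the seam and clear of the jars. Continuing down.

{"op": "nudge_tcp", "data": {"steps": [[0, 0, 0.015, 0], [0, 0, 0.015, 0], [0, 0, 0.015, 0], [0, 0, 0.012, 0], [0, 0, 0, 0]]}}

```text
time: 11.52
eef_pos: [0.4677, -0.3398, 0.0245]
tcp_rot: [0.004, 1.0, 0.0, -0.001]
wrist_force: [0.4, 0.2, -1.6]
grip_width: 0.262
grasp_force: 12.0
```

{"op": "nudge_tcp", "data": {"steps": [[0, 0, 0.004, 0], [0, 0, 0, 0]]}}

```text
time: 11.78
eef_pos: [0.4682, -0.3402, 0.0217]
tcp_rot: [0.004, 1.0, -0.0, 0.0]
wrist_force: [-0.9, -0.1, 0.6]
grip_width: 0.268
grasp_force: 12.0
```

{"op": "nudge_tcp", "data": {"steps": [[0, 0, 0, 0], [0, 0, 0, 0], [0, 0, 0.005, 0], [-0.022, 0, 0, 0], [0, 0, 0, 0]], "jaw": 0.37, "grip_force": 10}}

```text
time: 12.4
eef_pos: [0.4912, -0.3398, 0.0161]
tcp_rot: [0.003, 1.0, -0.0, 0.0]
wrist_force: [-0.1, -0.3, -0.2]
grip_width: 0.37
grasp_force: 0.0
```

Run:
```python
from h import *
a=bot.read_camera("scene")[240:480,240:640]; b=bot.read_camera("wrist")[40:400,100:500]
cv2.imwrite("pics/s5.png",np.vstack([a,b]))
```

```text
(no output)
```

View pics/s5.png

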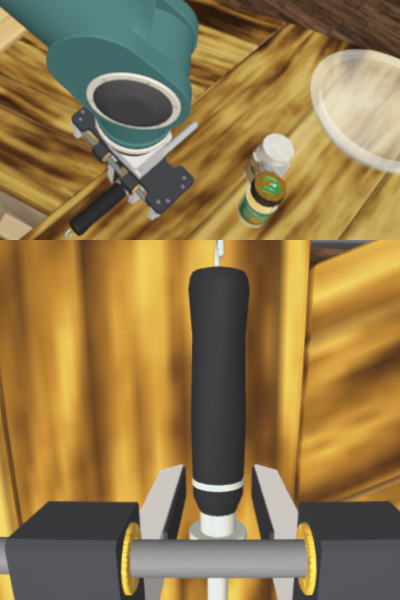

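Run:
```python
from h import *
c=calib("wrist")
print([onz(c,(318,v),z).round(4) for v,z in((325,.03),(310,.025),(288,.026),(70,.02))])
```

```text
[array([ 0.5012, -0.3386,  0.03  ]), array([ 0.4959, -0.3386,  0.025 ]), array([ 0.4844, -0.3385,  0.026 ]), array([ 0.3884, -0.3378,  0.02  ])]
```

The steel lies straight between the fingers. Its butt is at x≈0.388, so the guard is near 0.514. I'll shift back 8 mm so the pads sit fully on the handle, then grip and lift.

{"op": "nudge_tcp", "data": {"steps": [[0.008, 0, 0, 0], [0, 0, 0, 0]]}}

```text
time: 12.75
eef_pos: [0.4809, -0.3404, 0.0166]
tcp_rot: [0.004, 1.0, 0.0, -0.0]
wrist_force: [-0.5, 0.4, 0.0]
grip_width: 0.369
grasp_force: 0.0
```

{"op": "nudge_tcp", "data": {"steps": [[0, 0, 0, 0], [0, 0, 0, 0], [0, 0, 0, 0], [0, 0, 0, 0]], "jaw": 0, "grip_force": 55}}

```text
time: 13.25
eef_pos: [0.4821, -0.3401, 0.0166]
tcp_rot: [0.004, 1.0, -0.0, 0.0]
wrist_force: [-1.4, 0.6, 2.1]
grip_width: 0.255
grasp_force: 55.0
```

{"op": "nudge_tcp", "data": {"steps": [[0, 0, -0.01, 0], [0, 0, -0.03, 0], [0, 0, -0.05, 0], [0, 0, -0.05, 0], [0, 0, -0.05, 0]]}}

```text
time: 13.88
eef_pos: [0.4818, -0.34, 0.2086]
tcp_rot: [0.004, 1.0, -0.0, 0.0]
wrist_force: [0.5, -0.1, -1.2]
grip_width: 0.255
grasp_force: 55.0
```

{"op": "nudge_tcp", "data": {"steps": [[0, 0, -0.05, 0], [0, 0, -0.05, 0], [0, 0, -0.05, 0], [0.017, 0.045, 0, 0], [0.018, 0.05, 0, 0]]}}

```text
time: 14.5
eef_pos: [0.447, -0.2442, 0.3569]
tcp_rot: [0.005, 1.0, -0.0, 0.0]
wrist_force: [0.6, 1.0, -0.5]
grip_width: 0.256
grasp_force: 55.0
```

{"op": "nudge_tcp", "data": {"steps": [[0, 0.05, 0, 0], [0, 0.05, 0, 0], [0, 0.05, 0, 0], [0, 0.05, 0, 0], [0, 0.05, 0, 0]]}}

```text
time: 15.12
eef_pos: [0.4492, 0.0065, 0.357]
tcp_rot: [0.004, 1.0, 0.0, 0.0]
wrist_force: [0.5, -0.6, -1.9]
grip_width: 0.255
grasp_force: 55.0
```

{"op": "nudge_tcp", "data": {"steps": [[0, 0.05, 0, 0], [0, 0.03, 0.02, 0], [0, 0.02, 0.04, 0], [0, 0, 0.04, 0], [0, 0, 0, 0]]}}

```text
time: 15.75
eef_pos: [0.4492, 0.1046, 0.2551]
tcp_rot: [0.004, 1.0, -0.001, -0.002]
wrist_force: [-0.2, 0.7, -1.5]
grip_width: 0.259
grasp_force: 55.0
```

{"op": "nudge_tcp", "data": {"steps": [[0, 0, 0, 0], [0, 0, 0, 0], [0, 0, 0, 0], [0, 0, 0, 0]]}}

```text
time: 16.25
eef_pos: [0.4507, 0.1051, 0.2569]
tcp_rot: [0.004, 1.0, 0.0, 0.0]
wrist_force: [-0.3, -0.1, -2.0]
grip_width: 0.257
grasp_force: 55.0
```

Run:
```python
from h import *
a=bot.read_camera("scene")[130:380,100:500]; b=bot.read_camera("side")[100:450,180:580]
cv2.imwrite("pics/s6.png",np.vstack([a,b]))
```

```text
(no output)
```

View pics/s6.png

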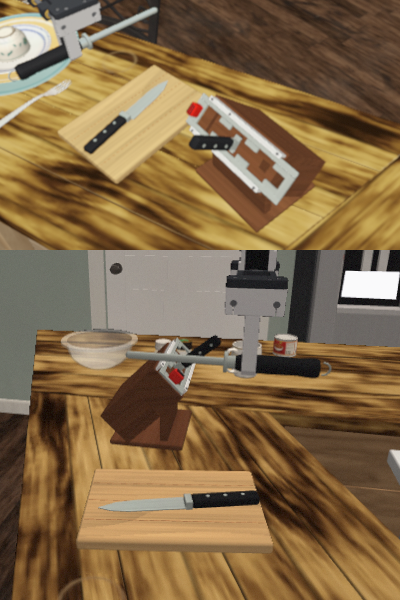

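The steel is held nearly level over the board, and the knives and the open bar look undisturbed. I'll triangulate to confirm, using tip at scene (258,141) / side (308,205) and butt at scene (119,203) / side (498,218).

Run:
```python
from h import *
s,d=calib("scene"),calib("side")
t=tri([ray(s,(258,141)),ray(d,(308,205))]); b=tri([ray(s,(119,203)),ray(d,(498,218))])
v=t-b; print(t,b,np.linalg.norm(v),np.degrees(np.arcsin(v[2]/np.linalg.norm(v))))
print(np.abs(bot.get_state()['dq']).max())
```

```text
[0.62389188 0.09699734 0.25495221] [0.35850753 0.10433658 0.25402354] 0.2654874346023692 0.20041940479195086
0.0033084783555610547
```

The steel measures 0.2° off level at z ≈ 0.255. The rod lies over the board, and the length checks out at 0.265 m against 0.27 m.

```bash
python3 -c "
from workcell import bot
print(bot.close_job())"
```

```text
the job is handed in; nothing more can be done
None
```

The job is handed in: the lock bar is open at its end stop, and the gripper holds the steel level (0.2° measured) at 0.255 m with its rod over the board, after I laid it briefly on the counter to re-grip it because the tool only turns about vertical; both knives look undisturbed in the last pictures.

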